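Poise the orange filter over the photometer's slot

ROBOT

A 6-joint arm with a two-finger parallel gripper is mounted at the origin on the work surface. World frame = base frame: x ahead of the robot, y to its left, z up, the work surface at z = 0. Lengths are in m, angles in rad, forces in N, time in s.
With the tool pointing down it reaches from about 0.3 to 0.875 m from the base axis. Payload 4.2 kg.
Tool frame: the origin (TCP) lies on the centre line of the jaws, within the pads' length; the fingertips stand 17 mm ahead of it and the grasp point (between the pads) lies 2 mm behind it; z points along the fingers, y is the line along which they close (so a half turn about z gives the same grasp; the last joint's range is limited). The gripper opens to 85 mm and grips with 20 to 120 N. Pads are 22 mm wide; open, the fingers measure 114 mm over their backs; the gripper's body (76 mm by 85 mm) begins 54 mm behind the grasp point. The pads swing forward as they close: fully open they stand 13 mm farther back than shut.
Start: joints at [1.145, 0.32, 1.565, -0, 1.257, -0.02], TCP at [0.227, 0.528, 0.214] pointing down, gripper open.
Joint ranges: [-3.11, 3.11], [-0.84, 2.01], [0.21, 2.61], [-1.34, 4.49], [0.05, 2.63], [-2.56, 2.56]. Speed limits (rad/s): [2.57, 2.57, 3.14, 3.14, 3.14, 3.14].

INTERFACE

Orientations are given as a unit quaternion [w, x, y, z].
In Python, from rig import r gives the robot as it stands. The module is installed in compiled form; this text tells all that it offers.
- The arm moves only by the tool arm_command, never from a script. Its argument "steps" is a list of rows, each an object of numbers: "hand": the closure, from 0 (fully open) to 1 (shut); "tx", "ty", "tz": the shift along the tool's x, y, z each as a share of 500 mm, from -1 to 1; "turn": the turn about the tool's z as a share of 90 degrees, from -1 to 1. In form: [{"hand": .., "tx": .., "ty": .., "tz": .., "turn": ..}, ...]. A call has 1 to 8 rows; each row is the pose to reach, as a shift and turn from the pose commanded when the call began, along the tool's axes at that moment; what a row does not reach only later rows make up. A row lasts 1/12 s, in which the tool goes at most 41.7 mm and 7.16 degrees, less where a joint would pass 70% of its speed; a pose out of reach is approached as far as the arm can. A call with a number of a shift or a turn outside -1 to 1 is refused whole. A call with a gripper value outside its range is refused whole. The fingers move at their own pace and stop on an object; "grip_force" is the grip in N (left out, the last holds). Time passes only in rows, so rows that repeat a pose let the fingers close. It gives the time, the measured TCP pose, the force, the opening and the grip force at its end, in the units of the state.
- r.get_state(): the state, without advancing time (a new reading comes with each control period).
- r.capture(name): name is "scene" or "top" or "wrist"; returns a dict with "frame" (400x640x3 uint8, red, green, blue), "depth" (400x640 float32, m along the optical axis (not along the pixel's ray), 0 where there is no reading), "camera_matrix" (3x3 intrinsics, pixels), "dist_coeffs" ([k1, k2, p1, p2, k3] as OpenCV has them; the pictures are not rectified), "eye" and "rotation" of the camera in the world; the wrist camera has in their place "T_tool_cam" (4x4, takes a point from camera to tool coordinates, whose origin is the TCP and whose axes are the flange's). Camera axes: x right, y up, looking along -z (the intrinsics and any distortion apply to the point x, -y, -z); pixel columns grow to the right and rows downward; lengths in m; the calibration is good to about 2 mm. A picture is of the moment at which its call begins: read the wrist's pose just before it.
- r.close_job(): hands the job in; it is judged then, once.
The state is a dict: "t": time; "joint_positions": joint angles; "joint_vel": joint speeds; "tau": joint torques, N m; "tool_pos": TCP position; "orientation": TCP orientation; "force": force on the tool from outside, world axes, zero at the start; "ft_torque": the same for the moment, N m; "grip_width": opening from 0.0 (shut) to 1.0 (fully open); "gripper_force": force on a finger pad.
Only numpy, scipy, OpenCV 4.12 (cv2) and the standard library are available. Lean on these libraries where they do the work, as an engineer would, in place of code of your own. Each camera call takes 0.05 s, during which the arm holds its last target. There are 200 camera calls.

TASK

Draw the orange-framed filter plate straight up out of the slotted white rack and carry it upright, over the tube rack and the other things, to the photometer with the black filter port. Stop with the plate hovering about a centimetre above the port's slot, centred on it and lined up so that it could be lowered straight in, but never touching the photometer. Finish still gripping it there, steady in the air; leave the other two filters and everything else on the bench where they are.

Things in the scene. Friction and masses are not known exactly. Their poses are not given: they have to be found in the camera images.
- orange_filter: The plate to move: flat, upright, 70 mm wide (its x), 8 mm thick (y), 95 mm tall (z), orange frame, amber pane, about 70 g. Origin: centre of its lower edge. It stands loose in one of the rack's three slots (which one varies), 61 mm of it above the rack; its top 16 mm is a solid orange bar, to grip across the 8 mm. Alike either way round.
- filter_top (a point): Centre of the upper edge of the orange filter plate, 95 mm above its origin.
- green_filter: Filter plate of the same size with green frame and pane, in another slot of the rack. Origin: centre of its lower edge. Loose; leave it alone.
- blue_filter: Filter plate of the same size with blue frame and pane, in the remaining slot. Origin: centre of its lower edge. Loose; leave it alone.
- rack: Slotted white block, fixed, 104 mm (its x) by 142 mm (y) by 42 mm high; origin: centre of its underside, z up. Three slots at y = -48, 0 and 48 mm, each 74 mm long (along x), 11 mm wide (y), 34 mm deep, floor 8 mm above the bench. The plates stand in the slots with their width along the rack's x.
- photometer: White bench photometer, fixed, 240 mm (its x) by 170 mm (y), top 70 mm above the bench, dark keypad strip on the side towards the robot (-x). On it stands a black filter port, 120 mm (x) by 62 mm (y), top face 95 mm above the bench. Origin: centre of the underside, z up.
- slot (a point): Centre of the mouth of the slot in the black port's top face, 95 mm above the bench, 30 mm along +x from the photometer's origin. x runs along the slot, y across it, z up. Slot 80 mm long, 18 mm wide, 24 mm deep; white line round it, floor glowing pale green. The plate's width goes along x, either way round.
- tube_rack: Grey rack of capped test tubes standing between the white rack and the photometer, 220 mm (its x) by 56 mm (its y), tube caps up to 125 mm above the bench; origin: centre of its underside. Loose; leave it alone.
- amber_bottle: Amber reagent bottle, 60 mm across, 135 mm tall; origin: centre of its underside. Loose; leave it alone.
- white_bottle: White plastic bottle with a blue cap, 52 mm across, 110 mm tall; origin: centre of its underside. Loose; leave it alone.
- beaker: Glass beaker, 68 mm across at the rim, 85 mm tall; origin: centre of its underside. Loose; leave it alone.
- cuvette_box: Closed blue cuvette box, 80 by 110 mm, 40 mm tall; origin: centre of its underside. Loose; leave it alone.
Things that resemble listed ones, but are neither listed nor needed, are in the scene too. There is more than one size of the orange_filter; the job needs the largest.

How it is judged:
On the way:
1. the orange filter is drawn up clear of the rack, upright (z of orange_filter in the frame of rack above 0.047 m and angle between orange_filter's own z axis and vertical below 0.35 rad and contact force between the fingers and orange_filter above 0.5 N), for 0.1 s.
At the end, for the whole second after the job is handed in: Orange filter held by the fingers, still, lower edge 3 to 22 mm above the slot's mouth, centred within 6 mm along and across, aligned within 0.1 rad, upright within 0.09 rad, not touching the photometer; other filters within 20 mm of their start, other loose things within 30 mm and upright (z of orange_filter in the frame of slot between 0.003 and 0.022 m and x of orange_filter in the frame of slot between -0.006 and 0.006 m and y of orange_filter in the frame of slot between -0.006 and 0.006 m and angle between the x axis of orange_filter and the x axis of slot, either way round below 0.1 rad and angle between orange_filter's own z axis and vertical below 0.09 rad and contact force between orange_filter and photometer below 0.05 N and contact force between the fingers and orange_filter above 1 N and linear speed of orange_filter below 0.02 m/s and distance of each of green_filter, blue_filter from where it was at the start of the episode below 0.02 m and distance of each of tube_rack, amber_bottle, white_bottle, beaker, cuvette_box from where it was at the start of the episode below 0.03 m and angle between each of tube_rack, amber_bottle, white_bottle, beaker, cuvette_box's own z axis and vertical below 0.3 rad); the arm keeps its last pose, push and grip.
It fails at once if the orange filter touches the photometer (contact force between orange_filter and photometer above 0.5 N).
It fails at once if the orange filter is tipped more than 0.5 rad (about 29 degrees) from upright (angle between orange_filter's own z axis and vertical above 0.5 rad).
It fails at once if another filter is moved more than 20 mm (distance of any of green_filter, blue_filter from where it was at the start of the episode above 0.02 m).
It fails at once if the tube rack, a bottle, the beaker or the box is moved more than 30 mm or tipped over (distance of any of tube_rack, amber_bottle, white_bottle, beaker, cuvette_box from where it was at the start of the episode above 0.03 m or angle between any of tube_rack, amber_bottle, white_bottle, beaker, cuvette_box's own z axis and vertical above 0.5 rad).
It also fails if it takes over 43 s, if anything falls off the work surface, if the arm or the gripper's body presses on something with over 40 N, if the wrist force passes 120 N, or if a joint passes its speed limit or range.

## Working session

There is one attempt and no reset: what is moved stays moved. The work goes in short steps, Python scripts to look and compute and a tool call to move; the robot and the scene stay as the last step left them, time stands still between calls to the robot, and variables do not carry over. Pictures are saved under pics/ and viewed, at most 13 in all, crops included, and the job is handed in when it is done.

Besides the shell and the picture viewer there is one more tool, called after ">>>" as a command line: name --argument value ..., lists and objects as JSON in quotes. arm_command: Moves the arm, as the interface text tells. Shift numbers are shares of 500 mm and turn numbers shares of 90 degrees, none past 1 either way. Its arguments: {"type":"object","properties":{"steps":{"type":"array"},"grip_force":{"type":"number"}},"required":["steps"]}

```bash
mkdir -p pics; cat > h.py <<'E'
import numpy as np, cv2, pickle
from scipy.spatial.transform import Rotation as R
def cap(r,name):
    s=r.get_state(); c=r.capture(name)
    if name=="wrist":
        q=s["orientation"]; T=np.eye(4); T[:3,:3]=R.from_quat([q[1],q[2],q[3],q[0]]).as_matrix(); T[:3,3]=s["tool_pos"]
        T=T@np.array(c["T_tool_cam"]); c["eye"],c["rotation"]=T[:3,3],T[:3,:3]
    pickle.dump(c,open(name+".pkl","wb")); return c
def load(n): return pickle.load(open(n+".pkl","rb"))
def ray(c,u,v):
    p=cv2.undistortPoints(np.array([[[u,v]]],float),np.array(c["camera_matrix"]),np.array(c["dist_coeffs"]))[0,0]
    return np.array(c["rotation"])@np.array([p[0],-p[1],-1.])
def onz(c,u,v,z):
    d=ray(c,u,v); e=np.array(c["eye"]); return e+d*(z-e[2])/d[2]
def bydepth(c,u,v): return np.array(c["eye"])+ray(c,u,v)*c["depth"][int(round(v)),int(round(u))]
def cloud(c):
    h,w=c["depth"].shape; g=np.stack(np.meshgrid(np.arange(w),np.arange(h)),-1).reshape(-1,1,2).astype(float)
    p=cv2.undistortPoints(g,np.array(c["camera_matrix"]),np.array(c["dist_coeffs"]))[:,0]
    d=c["depth"].reshape(-1,1)
    return (np.array(c["eye"])+(np.c_[p[:,0],-p[:,1],-np.ones(len(p))]*d)@np.array(c["rotation"]).T).reshape(h,w,3)
def save(n,im): cv2.imwrite("pics/"+n+".png",im[...,::-1])
E
python3 - <<'E'
from rig import r
from h import *
s=r.get_state(); print(s["t"],s["tool_pos"],s["orientation"])
for n in("scene","top"):
    c=cap(r,n); save(n,c["frame"]); print(n,c["eye"],c["dist_coeffs"])
E
```

```text
0.0 [0.2267711  0.5278481  0.21358946] [-1.86075943e-04  2.01505784e-01  9.79486943e-01 -8.43756342e-04]
scene [1.48566807 0.29298628 0.8688125 ] [-0.11190263  0.          0.          0.          0.        ]
top [ 0.4806378  -0.10157604  1.05098713] [-0.07550567  0.          0.          0.          0.        ]
```

View pics/scene.png

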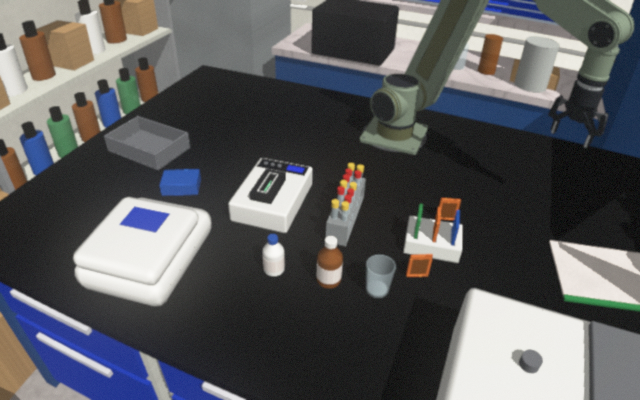

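View pics/top.png

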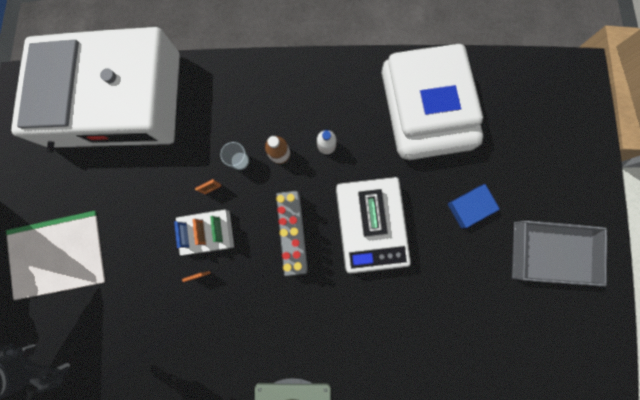

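The top view shows the candidates: a plate in the rack's middle slot at (198,232), a plate outside the rack at (195,277), and another outside it at (207,186). The photometer port is at (373,213). I'll check my choice in a close crop and measure it.

```bash
python3 - <<'E'
from h import *
c=load("top"); f=c["frame"]
a=cv2.resize(f[170:295,165:290],None,fx=4.8,fy=4.8,interpolation=cv2.INTER_CUBIC)[:600,:400]
b=cv2.resize(f[170:295,330:413],None,fx=4.8,fy=4.8,interpolation=cv2.INTER_CUBIC)
save("crop1",np.hstack([a,b]))
s=load("scene")["frame"]; save("crop2",cv2.resize(s[190:285,390:480],None,fx=6,fy=6,interpolation=cv2.INTER_CUBIC))
P=cloud(c); hsv=cv2.cvtColor(f,cv2.COLOR_RGB2HSV)
m=((hsv[...,0]>4)&(hsv[...,0]<16)&(hsv[...,1]>170)&(hsv[...,2]>90)).astype(np.uint8)
n,l,st,ce=cv2.connectedComponentsWithStats(m)
for i in range(1,n):
    if st[i,4]>25:
        q=P[l==i]; print(st[i],q.min(0).round(3),np.median(q,0).round(3),q.max(0).round(3))
for n in("scene","top"):
  P=cloud(load(n))
  for nm,lo,hi in(("rack",(.3,.1,.03),(.6,.4,.05)),("phot",(.3,-.4,.06),(.6,-.1,.08)),("port",(.3,-.4,.085),(.6,-.1,.11)),("tubes",(.3,-.1,.09),(.6,.1,.14))):
    q=P[((P>lo)&(P<hi)).all(-1)]
    if len(q)>10: print(n,nm,len(q),q.min(0).round(3),q.max(0).round(3),cv2.minAreaRect((q[:,:2]*1000).astype(np.float32)))
E
```

```text
Traceback (most recent call last):
  File "h.py", line 20, in cloud
    return (np.array(c["eye"])+(np.c_[p[:,0],-p[:,1],-np.ones(len(p))]*d)@np.array(c["rotation"]).T).reshape(h,w,3)
                               ~~~~~~~~~~~~~~~~~~~~~~~~~~~~~~~~~~~~~~~~~~^~~~~~~~~~~~~~~~~~~~~~~~~~
ValueError: matmul: Input operand 1 has a mismatch in its core dimension 0, with gufunc signature (n?,k),(k,m?)->(n?,m?) (size 4 is different from 3)
```

View pics/crop1.png

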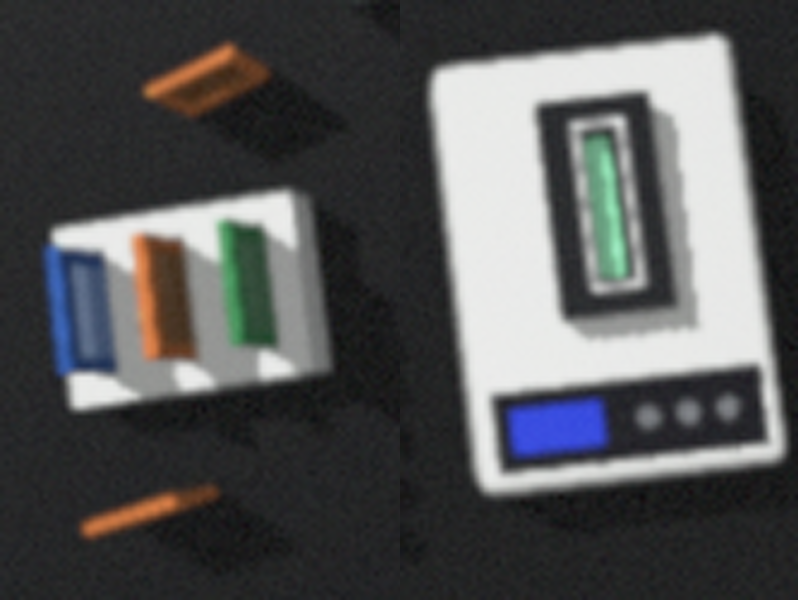

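View pics/crop2.png

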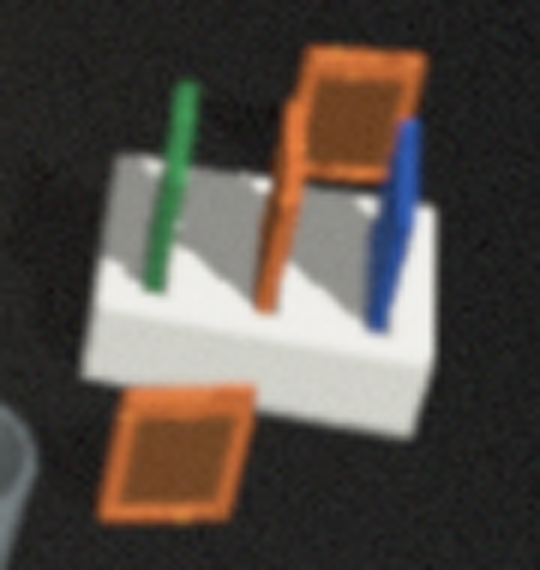

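The crops settle it. The target is the orange plate in the middle slot, with its top bar at crop1 (147,300). The two plates outside the rack are smaller decoys. The port's slot is at crop1 (607,205). The camera rotation seems to come as a quaternion, so I'll fix the helper.

```bash
python3 - <<'E'
s=open('h.py').read()
s=s.replace('    pickle.dump(c','    q=np.array(c["rotation"])\n    if q.shape==(4,): c["rotation"]=R.from_quat(q[[1,2,3,0]]).as_matrix()\n    pickle.dump(c')
open('h.py','w').write(s)
E
cat > m.py <<'E'
from h import *
for n in("scene","top"):
    c=load(n); q=np.array(c["rotation"])
    if q.shape==(4,): c["rotation"]=R.from_quat(q[[1,2,3,0]]).as_matrix(); pickle.dump(c,open(n+".pkl","wb"))
c=load("top"); f=c["frame"]
P=cloud(c); hsv=cv2.cvtColor(f,cv2.COLOR_RGB2HSV)
print("bench",P[320,250].round(4))
m=((hsv[...,0]>4)&(hsv[...,0]<16)&(hsv[...,1]>150)&(hsv[...,2]>90)).astype(np.uint8)
n,l,st,ce=cv2.connectedComponentsWithStats(m)
for i in range(1,n):
    if st[i,4]>25: q=P[l==i]; print(st[i],q.min(0).round(3),np.median(q,0).round(3),q.max(0).round(3))
for n in("scene","top"):
  P=cloud(load(n))
  for nm,lo,hi in(("rack",(.3,.1,.037),(.6,.4,.047)),("phot",(.3,-.4,.064),(.6,-.1,.076)),("port",(.3,-.4,.09),(.6,-.1,.1)),("tubes",(.3,-.1,.09),(.6,.1,.14))):
    q=P[((P>lo)&(P<hi)).all(-1)]
    if len(q)>10: print(n,nm,len(q),q.min(0).round(3),q.max(0).round(3),cv2.minAreaRect((q[:,:2]*1000).astype(np.float32)))
k=4.8
# top bar ends (orange), upper-left edge line centre; z = .008+.095
for u,v in((139,236),(149,357)): print("bar L-edge",onz(c,165+u/k,170+v/k,.103).round(4))
for u,v in((147,240),(157,355)): print("bar ctr?",onz(c,165+u/k,170+v/k,.103).round(4))
for u,v in((52,228),(292,190),(70,408),(330,370)): print("rack",onz(c,165+u/k,170+v/k,.042).round(4))
# port slot outline
for u,v in((567,120),(625,113),(592,297),(649,287)): print("line",onz(c,330+(u-400)/k,170+v/k,.095).round(4))
for u,v in((537,104),(645,93),(567,319),(677,306)): print("port",onz(c,330+(u-400)/k,170+v/k,.095).round(4))
E
python3 m.py
```

```text
bench [0.2724 0.1181 0.0003]
[196 180  24  13 111] [ 0.481 -0.102 -0.002] [0.646 0.234 0.065] [0.671 0.285 1.051]
[194 220  10  24  98] [ 0.481 -0.102  0.059] [0.513 0.242 0.101] [0.547 0.249 1.051]
[182 272  26  10  88] [ 0.379  0.234 -0.005] [0.396 0.266 0.068] [0.407 0.319 0.077]
scene rack 1234 [0.39  0.168 0.037] [0.585 0.324 0.047] ((488.05572509765625, 240.41915893554688), (178.89019775390625, 142.70904541015625), 8.945545196533203)
scene phot 1485 [ 0.413 -0.317  0.064] [ 0.6   -0.13   0.076] ((512.8284301757812, -224.24813842773438), (189.96397399902344, 170.58502197265625), 5.470374584197998)
scene port 377 [ 0.504 -0.255  0.09 ] [ 0.6   -0.183  0.1  ] ((552.8031005859375, -219.69444274902344), (98.08219909667969, 65.04202270507812), 4.774124622344971)
scene tubes 618 [ 0.418 -0.033  0.091] [0.6   0.027 0.129] ((510.6838684082031, -3.345661163330078), (183.8151397705078, 45.74702453613281), 5.810964584350586)
top rack 1134 [0.389 0.169 0.037] [0.579 0.324 0.047] ((484.0352783203125, 240.92919921875), (174.78054809570312, 143.86514282226562), 9.023381233215332)
top phot 3603
[... 262 characters left out ...]
8332519531, 62.85773849487305), 5.755462646484375)
top tubes 556 [ 0.419 -0.035  0.09 ] [0.6   0.027 0.129] ((510.802978515625, -4.234691619873047), (182.62376403808594, 44.80108642578125), 6.043044567108154)
bar L-edge [0.5489 0.2489 0.103 ]
bar L-edge [0.4832 0.241  0.103 ]
bar ctr? [0.5467 0.2443 0.103 ]
bar ctr? [0.4843 0.2366 0.103 ]
rack [0.5582 0.3239 0.042 ]
rack [0.5796 0.1815 0.042 ]
rack [0.4541 0.309  0.042 ]
rack [0.4759 0.1568 0.042 ]
line [ 0.6097 -0.1995  0.095 ]
line [ 0.6132 -0.2312  0.095 ]
line [ 0.5133 -0.2108  0.095 ]
line [ 0.5184 -0.2417  0.095 ]
port [ 0.6187 -0.1833  0.095 ]
port [ 0.6242 -0.2425  0.095 ]
port [ 0.5017 -0.1971  0.095 ]
port [ 0.5081 -0.2565  0.095 ]
```

>>> arm_command --steps '[{"hand": 0.55,"tx": -0.09,"ty": -0.035,"tz": 0,"turn": -0.05},{"hand": 0.55,"tx": -0.17,"ty": -0.066,"tz": 0,"turn": -0.1},{"hand": 0.55,"tx": -0.25,"ty": -0.098,"tz": 0,"turn": -0.15},{"hand": 0.55,"tx": -0.33,"ty": -0.13,"tz": 0,"turn": -0.2},{"hand": 0.55,"tx": -0.41,"ty": -0.16,"tz": 0,"turn": -0.25},{"hand": 0.55,"tx": -0.49,"ty": -0.19,"tz": 0,"turn": -0.3},{"hand": 0.55,"tx": -0.57,"ty": -0.22,"tz": 0,"turn": -0.353},{"hand": 0.55,"tx": -0.57,"ty": -0.22,"tz": 0,"turn": -0.353}]'

```text
t: 0.77
tool_pos: [0.4485, 0.311, 0.2141]
orientation: [0.001, -0.074, 0.997, -0.001]
force: [-0.2, -0.2, -0.1]
grip_width: 0.451
gripper_force: 0.0
```

>>> arm_command --steps '[{"hand": 0.55,"tx": -0.05,"ty": -0.07,"tz": 0,"turn": 0},{"hand": 0.55,"tx": -0.111,"ty": -0.155,"tz": 0,"turn": 0},{"hand": 0.55,"tx": -0.111,"ty": -0.155,"tz": 0,"turn": 0},{"hand": 0.55,"tx": -0.111,"ty": -0.155,"tz": 0,"turn": 0},{"hand": 0.55,"tx": -0.111,"ty": -0.155,"tz": 0,"turn": 0}]'

```text
t: 1.18
tool_pos: [0.5114, 0.2463, 0.2139]
orientation: [-0.001, -0.073, 0.997, 0.0]
force: [-0.4, 0.5, -0.6]
grip_width: 0.446
gripper_force: 0.0
```

```bash
python3 - <<'E'
from rig import r
from h import *
s=r.get_state(); print(s["t"],s["tool_pos"],s["orientation"],s["grip_width"])
c=cap(r,"wrist"); save("w1",c["frame"]); print(c["T_tool_cam"])
P=cloud(c); f=c["frame"]; hsv=cv2.cvtColor(f,cv2.COLOR_RGB2HSV)
m=((hsv[...,0]>4)&(hsv[...,0]<18)&(hsv[...,1]>140)&(P[...,2]>.098)&(P[...,2]<.11)&(P[...,0]>.46)&(P[...,0]<.57))
q=P[m]; print(m.sum(),np.median(q,0),cv2.minAreaRect((q[:,:2]*1000).astype(np.float32)))
v,u=np.nonzero(m); print(u.min(),u.max(),v.min(),v.max())
E
```

```text
1.1833 [0.51144099 0.24626561 0.21389018] [-8.12337882e-04 -7.33288019e-02  9.97307464e-01  2.19700538e-04] 0.44639923716479113
[[-7.80864442e-04  9.62772954e-01  2.70310247e-01  6.89743479e-02]
 [ 9.99997546e-01  1.91378408e-04  2.20712525e-03 -4.43947972e-04]
 [ 2.07322895e-03  2.70311307e-01 -9.62770741e-01 -1.59714299e-01]
 [ 0.00000000e+00  0.00000000e+00  0.00000000e+00  1.00000000e+00]]
658 [0.51568555 0.24521919 0.10319203] ((518.943603515625, 245.5706329345703), (69.80245971679688, 7.525609493255615), 9.287827491760254)
316 325 159 235
```

View pics/w1.png

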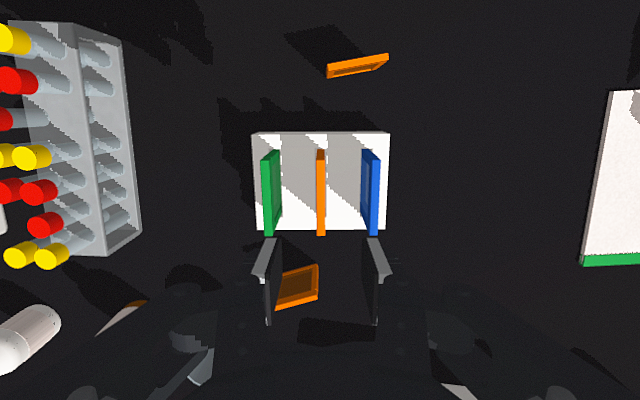

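The wrist view shows the plate's top bar centred between the fingers (column 320, rows 159–235). The green plate (270) and blue plate (370) are clear of the partly closed fingers. I'll stop above the plate and check again.

>>> arm_command --steps '[{"hand": 0.55,"tx": -0.007,"ty": 0,"tz": 0.06,"turn": -0.005},{"hand": 0.55,"tx": -0.007,"ty": 0,"tz": 0.12,"turn": -0.005},{"hand": 0.55,"tx": -0.007,"ty": 0,"tz": 0.16,"turn": -0.005},{"hand": 0.55,"tx": -0.007,"ty": 0,"tz": 0.16,"turn": -0.005},{"hand": 0.55,"tx": -0.007,"ty": 0,"tz": 0.16,"turn": -0.005},{"hand": 0.55,"tx": -0.007,"ty": 0,"tz": 0.16,"turn": -0.005},{"hand": 0.55,"tx": -0.007,"ty": 0,"tz": 0.16,"turn": -0.005},{"hand": 0.55,"tx": -0.007,"ty": 0,"tz": 0.16,"turn": -0.005}]'

```text
t: 1.9
tool_pos: [0.516, 0.2476, 0.1362]
orientation: [0.002, -0.078, 0.997, 0.001]
force: [-0.3, 0.3, -1.2]
grip_width: 0.445
gripper_force: 0.0
```

```bash
cat > w.py <<'E'
from rig import r
from h import *
import sys
s=r.get_state(); print(s["t"],s["tool_pos"],s["orientation"],s["grip_width"],np.abs(s["joint_vel"]).max())
c=cap(r,"wrist"); save(sys.argv[1],c["frame"])
T=R.from_quat(np.array(s["orientation"])[[1,2,3,0]]).as_matrix()
P=cloud(c); f=c["frame"]; hsv=cv2.cvtColor(f,cv2.COLOR_RGB2HSV)
m=((hsv[...,0]>4)&(hsv[...,0]<18)&(hsv[...,1]>140)&(P[...,2]>.098)&(P[...,2]<.11)&(P[...,0]>.46)&(P[...,0]<.57))
q=P[m]; print(m.sum(),np.median(q[:,2]),a:=cv2.minAreaRect((q[:,:2]*1000).astype(np.float32)))
print("in tool",T.T@(np.array([a[0][0]/1e3,a[0][1]/1e3,.103])-s["tool_pos"]))
E
python3 w.py w2
```

```text
1.9 [0.51596346 0.2475891  0.13615824] [ 1.54739982e-03 -7.84260567e-02  9.96918533e-01  6.31457062e-04] 0.44511842310389116 0.008451571222588753
105 0.102354826687613 ((518.5499267578125, 245.71954345703125), (69.12285614013672, 7.745809555053711), 9.120381355285645)
in tool [-0.00215671 -0.0022847   0.03316297]
```

View pics/w2.png

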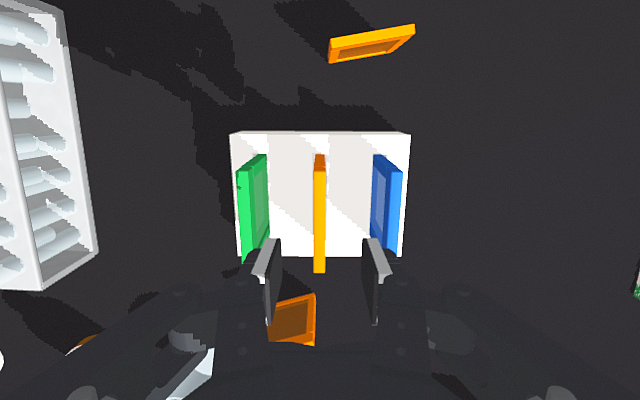

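```bash
python3 - <<'E'
from h import *
c=load("wrist");T=np.array(c["T_tool_cam"]);D=c["depth"]
def pr(p):
    q=np.linalg.inv(T)@np.r_[p,1]; return cv2.projectPoints(np.array([[q[0],-q[1],-q[2]]]),np.zeros(3),np.zeros(3),np.array(c["camera_matrix"]),np.array(c["dist_coeffs"]))[0].ravel()
for p in((0,0,.017),(0,0,.010),(0.011,.019,.01),(-.011,.019,.01),(0.011,-.019,.01),(-.011,-.019,.01),(-.002,-.002,.033),(.033,-.002,.033),(-.037,-.002,.033)):print(p,pr(p))
K=np.array(c["camera_matrix"])
for u,v in((277,242),(365,242),(262,272),(380,272),(268,320),(377,318),(250,275),(320,160),(319,268)):
    p=cv2.undistortPoints(np.array([[[u,v]]],float),K,np.array(c["dist_coeffs"]))[0,0]; d=D[v,u]
    print(u,v,(T@np.r_[p[0]*d,-p[1]*d,-d,1])[:3].round(4))
E
```

```text
(0, 0, 0.017) [322.64365594 229.70701045]
(0, 0, 0.01) [322.67182657 234.18016814]
(0.011, 0.019, 0.01) [356.47405775 215.94263701]
(-0.011, 0.019, 0.01) [355.36455781 251.82771813]
(0.011, -0.019, 0.01) [288.90392089 215.94674813]
(-0.011, -0.019, 0.01) [289.97488755 251.81579544]
(-0.002, -0.002, 0.033) [319.47425973 223.52670233]
(0.033, -0.002, 0.033) [319.34691585 169.80155817]
(-0.037, -0.002, 0.033) [319.59079207 272.486841  ]
277 242 [ 0.0115 -0.0206 -0.0277]
365 242 [ 0.0118  0.0188 -0.0281]
262 272 [ 0.0116 -0.0223 -0.0551]
380 272 [ 0.0112  0.0209 -0.0542]
268 320 [-0.0084 -0.021  -0.0557]
377 318 [-0.0075  0.0205 -0.0556]
250 275 [ 0.0125 -0.0258 -0.0589]
320 160 [ 0.0325 -0.0018  0.0754]
319 268 [-0.0335 -0.0024  0.0328]
```

```bash
python3 - <<'E'
from rig import r
from h import *
c=cap(r,"scene"); P=cloud(c); f=c["frame"]
save("s2",cv2.resize(f[110:270,370:530],None,fx=3.7,fy=3.7,interpolation=cv2.INTER_CUBIC))
for v in range(140,250,3): print(v,[(u,*P[v,u].round(3)) for u in (436,440,446,452,458)])
E
```

```text
140 [(436, np.float64(-0.029), np.float64(0.15), np.float64(-0.003)), (440, np.float64(-0.027), np.float64(0.164), np.float64(0.002)), (446, np.float64(0.539), np.float64(0.225), np.float64(0.33)), (452, np.float64(0.551), np.float64(0.239), np.float64(0.34)), (458, np.float64(0.552), np.float64(0.252), np.float64(0.344))]
143 [(436, np.float64(-0.013), np.float64(0.153), np.float64(-0.005)), (440, np.float64(0.528), np.float64(0.213), np.float64(0.313)), (446, np.float64(0.543), np.float64(0.227), np.float64(0.325)), (452, np.float64(0.547), np.float64(0.24), np.float64(0.33)), (458, np.float64(0.548), np.float64(0.253), np.float64(0.335))]
146 [(436, np.float64(0.015), np.float64(0.158), np.float64(-0.001)), (440, np.float64(0.534), np.float64(0.214), np.float64(0.308)), (446, np.float64(0.549), np.float64(0.229), np.float64(0.321)), (452, np.float64(0.553), np.float64(0.242), np.float64(0.327)), (458, np.float64(1.486), np.float64(0.293), np.float64(0.869))]
149 [(436, np.float64(0.029), np.float64(0.161), np.float64(-0.005)), (440, np.float64(0.534), np.float64(0.216), np.float64
[... 10157 characters left out ...]
.float64(0.533), np.float64(0.311), np.float64(0.043))]
245 [(436, np.float64(0.562), np.float64(0.26), np.float64(0.038)), (440, np.float64(0.559), np.float64(0.27), np.float64(0.039)), (446, np.float64(0.555), np.float64(0.284), np.float64(0.042)), (452, np.float64(0.547), np.float64(0.299), np.float64(0.04)), (458, np.float64(0.546), np.float64(0.313), np.float64(0.044))]
248 [(436, np.float64(0.571), np.float64(0.262), np.float64(0.036)), (440, np.float64(0.57), np.float64(0.272), np.float64(0.039)), (446, np.float64(0.566), np.float64(0.286), np.float64(0.041)), (452, np.float64(0.559), np.float64(0.301), np.float64(0.04)), (458, np.float64(0.555), np.float64(0.315), np.float64(0.042))]
```

View pics/s2.png

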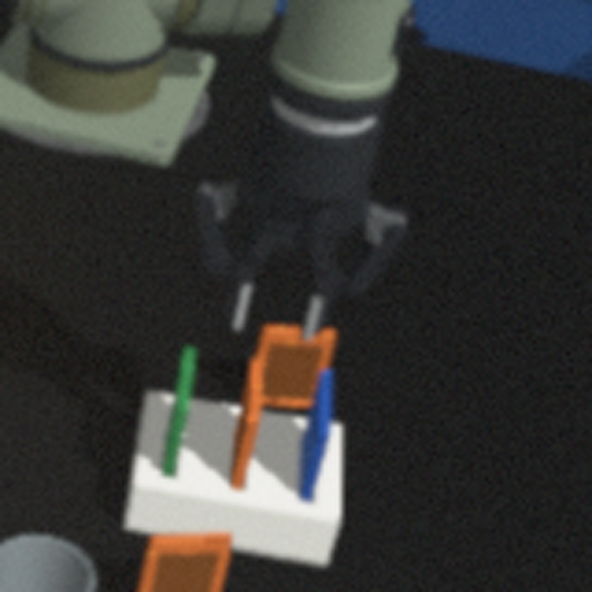

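Both cameras put the visible fingertips at z ≈ 0.162. The text's numbers predict about 0.125, so the real tips sit about 27 mm behind the reported TCP. I'll trust the images, go down in stages and check the force.

>>> arm_command --steps '[{"hand": 0.55,"tx": -0.004,"ty": -0.003,"tz": 0.03,"turn": 0},{"hand": 0.55,"tx": -0.004,"ty": -0.003,"tz": 0.06,"turn": 0},{"hand": 0.55,"tx": -0.004,"ty": -0.003,"tz": 0.088,"turn": 0},{"hand": 0.55,"tx": -0.004,"ty": -0.003,"tz": 0.088,"turn": 0},{"hand": 0.55,"tx": -0.004,"ty": -0.003,"tz": 0.088,"turn": 0},{"hand": 0.55,"tx": -0.004,"ty": -0.003,"tz": 0.088,"turn": 0}]'

```text
t: 2.5
tool_pos: [0.5182, 0.2459, 0.0914]
orientation: [0.001, -0.078, 0.997, 0.0]
force: [1.3, -0.5, 0.6]
grip_width: 0.452
gripper_force: 0.0
```

```bash
cat > tips.py <<'E'
from rig import r
from h import *
s=r.get_state(); print(s["t"],s["tool_pos"],s["orientation"],s["force"],s["grip_width"])
c=cap(r,"wrist"); T=np.array(c["T_tool_cam"]); P=cloud(c); W=R.from_quat(np.array(s["orientation"])[[1,2,3,0]]).as_matrix()
Q=(P-s["tool_pos"])@W
a=(np.abs(Q[...,0])<.016)&(c["depth"]>0)&(Q[...,2]<.03)&(np.abs(Q[...,1])<.035)
hsv=cv2.cvtColor(c["frame"],cv2.COLOR_RGB2HSV); grey=hsv[...,1]<60
for sg in(-1,1):
    m=a&grey&(Q[...,1]*sg>.002); q=Q[m]; q=q[np.argsort(-q[:,2])][:40]
    print("finger",sg,m.sum(),q[:5].round(4).tolist(),"world z tip",P[m][:,2].min())
m=(hsv[...,0]>4)&(hsv[...,0]<20)&(hsv[...,1]>140)&(np.abs(Q[...,1])<.02)&(np.abs(Q[...,0])<.05)
q=P[m]; zt=np.percentile(q[:,2],97); q=Q[m&(P[...,2]>zt-.006)]
print("orange",m.sum(),"top z",zt,"tool",q.min(0).round(4),np.median(q,0).round(4),q.max(0).round(4))
E
python3 tips.py
```

```text
2.5 [0.51816109 0.24593759 0.09142873] [ 8.36087284e-04 -7.81314316e-02  9.96942658e-01  3.41280108e-04] [ 1.32955847 -0.521393    0.64985521] 0.45160423882095935
finger -1 5729 [[-0.002, -0.0199, -0.0184], [-0.0034, -0.0199, -0.0189], [-0.0022, -0.0198, -0.0189], [-0.0011, -0.0198, -0.0191], [-0.0065, -0.02, -0.0191]] world z tip 0.10981378088445226
finger 1 5733 [[0.0042, 0.0037, -0.0096], [-0.0136, 0.0038, -0.01], [-0.0146, 0.0038, -0.0104], [-0.0071, 0.0037, -0.0104], [-0.0099, 0.0038, -0.0105]] world z tip 0.10101252705422686
orange 1284 top z 0.10432153241003451 tool [-0.0362 -0.0135 -0.0981] [ 0.0194 -0.0004 -0.0117] [ 0.0345  0.0035 -0.0071]
```

>>> arm_command --steps '[{"hand": 0.55,"tx": 0,"ty": -0.001,"tz": 0.03,"turn": 0},{"hand": 0.55,"tx": 0,"ty": -0.001,"tz": 0.064,"turn": 0},{"hand": 0.55,"tx": 0,"ty": -0.001,"tz": 0.064,"turn": 0},{"hand": 0.55,"tx": 0,"ty": -0.001,"tz": 0.064,"turn": 0},{"hand": 0.55,"tx": 0,"ty": -0.001,"tz": 0.064,"turn": 0}]'

```text
t: 2.97
tool_pos: [0.5183, 0.2456, 0.0596]
orientation: [0.001, -0.078, 0.997, 0.0]
force: [0.3, -0.6, -0.4]
grip_width: 0.445
gripper_force: 0.0
```

```bash
python3 tips.py; python3 - <<'E'
from h import *
save("w3",load("wrist")["frame"])
E
```

```text
2.9667 [0.51832823 0.24555313 0.05962582] [ 9.54976502e-04 -7.81869675e-02  9.96938182e-01  3.82649316e-04] [ 0.33899944 -0.62997352 -0.36613286] 0.4453508599754846
finger -1 8013 [[0.0021, -0.0273, 0.0193], [0.0091, -0.0211, 0.0192], [0.0009, -0.007, 0.0192], [0.006, -0.0057, 0.0191], [0.0022, -0.0249, 0.0191]] world z tip 0.04027937663613548
finger 1 7839 [[-0.0117, 0.0094, 0.0197], [-0.0004, 0.032, 0.0192], [-0.0134, 0.0185, 0.0191], [0.0097, 0.028, 0.019], [0.0147, 0.0272, 0.019]] world z tip 0.03997599339514421
orange 1964 top z 0.10417175950239937 tool [-0.032  -0.0035 -0.0915] [ 0.0198  0.     -0.0436] [ 0.0346  0.0043 -0.0387]
```

View pics/w3.png

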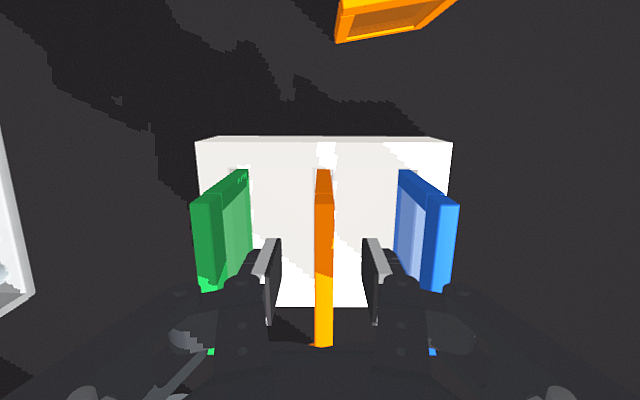

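The plate now stands between the pads, centred at column 323, with the fingers clear of the green and blue plates. Closing the gripper.

>>> arm_command --grip_force 45 --steps '[{"hand": 0.75,"tx": 0,"ty": 0,"tz": 0,"turn": 0},{"hand": 0.85,"tx": 0,"ty": 0,"tz": 0,"turn": 0},{"hand": 1,"tx": 0,"ty": 0,"tz": 0,"turn": 0},{"hand": 1,"tx": 0,"ty": 0,"tz": 0,"turn": 0},{"hand": 1,"tx": 0,"ty": 0,"tz": 0,"turn": 0},{"hand": 1,"tx": 0,"ty": 0,"tz": 0,"turn": 0},{"hand": 1,"tx": 0,"ty": 0,"tz": 0,"turn": 0}]'

```text
t: 3.6
tool_pos: [0.5181, 0.2455, 0.0592]
orientation: [0.001, -0.078, 0.997, 0.0]
force: [0.8, -0.2, 5.8]
grip_width: 0.082
gripper_force: 45.5
```

>>> arm_command --steps '[{"hand": 1,"tx": 0,"ty": 0,"tz": -0.02,"turn": 0},{"hand": 1,"tx": 0,"ty": 0,"tz": -0.05,"turn": 0},{"hand": 1,"tx": 0,"ty": 0,"tz": -0.09,"turn": 0},{"hand": 1,"tx": 0,"ty": 0,"tz": -0.14,"turn": 0},{"hand": 1,"tx": 0,"ty": 0,"tz": -0.2,"turn": 0},{"hand": 1,"tx": 0,"ty": 0,"tz": -0.27,"turn": 0},{"hand": 1,"tx": 0,"ty": 0,"tz": -0.34,"turn": 0},{"hand": 1,"tx": 0,"ty": 0,"tz": -0.36,"turn": 0}]'

```text
t: 4.27
tool_pos: [0.5195, 0.246, 0.2445]
orientation: [0.005, -0.078, 0.997, 0.002]
force: [1.1, 0.8, 0.8]
grip_width: 0.084
gripper_force: 44.7
```

```bash
cat > pl.py <<'E'
# plate pose in tool frame from the wrist view (top edge), and world positions
from rig import r
from h import *
s=r.get_state(); print(s["t"],np.round(s["tool_pos"],4),np.round(s["orientation"],4),s["gripper_force"],np.abs(s["joint_vel"]).max())
c=cap(r,"wrist"); P=cloud(c); W=R.from_quat(np.array(s["orientation"])[[1,2,3,0]]).as_matrix(); Q=(P-s["tool_pos"])@W
hsv=cv2.cvtColor(c["frame"],cv2.COLOR_RGB2HSV)
m=(hsv[...,0]>4)&(hsv[...,0]<20)&(hsv[...,1]>140)&(np.abs(Q[...,1])<.012)&(np.abs(Q[...,0])<.06)&(c["depth"]>0)
q=Q[m]; print("orange tool min/max pct",np.percentile(q,[1,50,99],axis=0).round(4).tolist())
e=q[q[:,0]>np.percentile(q[:,0],99)-.004]; print("near end face: y",np.percentile(e[:,1],[2,50,98]).round(4),"z",np.percentile(e[:,2],[1,99]).round(4))
pz=np.polyfit(e[:,2],e[:,1],1); print("y-vs-z slope",pz)
for z0 in np.arange(e[:,2].min(),e[:,2].max(),.02):
    k=e[(e[:,2]>=z0)&(e[:,2]<z0+.02)]
    if len(k): print("z",z0.round(3),"x max",np.percentile(k[:,0],90).round(4),"y",np.median(k[:,1]).round(4))
E
python3 pl.py
```

```text
4.2667 [0.5195 0.246  0.2445] [ 0.0045 -0.0782  0.9969  0.0016] 44.66702878475189 0.21161478863663108
orange tool min/max pct [[-0.0294, -0.0044, -0.0527], [0.0119, -0.0008, -0.0438], [0.0341, 0.0031, 0.0381]]
near end face: y [-0.0043 -0.0008  0.0028] z [-0.0449  0.0478]
y-vs-z slope [-0.00382741 -0.00082225]
z -0.046 x max 0.034 y -0.0008
z -0.026 x max 0.0341 y -0.0009
z -0.006 x max 0.034 y -0.0009
z 0.014 x max 0.034 y -0.0009
z 0.034 x max 0.0341 y -0.0004
z 0.234 x max 0.057 y -0.0089
```

The plate is upright and clear of the rack (lower edge at z≈0.19). In the tool frame it sits at x −1 mm, y −0.8 mm, with its lower edge at z +0.0505. Next I carry it over.

>>> arm_command --steps '[{"hand": 1,"tx": 0,"ty": -0.02,"tz": 0,"turn": 0},{"hand": 1,"tx": 0.005,"ty": -0.06,"tz": 0,"turn": 0},{"hand": 1,"tx": 0.01,"ty": -0.12,"tz": 0,"turn": 0.005},{"hand": 1,"tx": 0.015,"ty": -0.19,"tz": 0,"turn": 0.01},{"hand": 1,"tx": 0.02,"ty": -0.26,"tz": 0,"turn": 0.015},{"hand": 1,"tx": 0.025,"ty": -0.33,"tz": 0,"turn": 0.02},{"hand": 1,"tx": 0.03,"ty": -0.4,"tz": 0,"turn": 0.025},{"hand": 1,"tx": 0.035,"ty": -0.47,"tz": 0,"turn": 0.035}]'

```text
t: 4.98
tool_pos: [0.5349, 0.0079, 0.2356]
orientation: [-0.003, -0.05, 0.999, -0.0]
force: [0.3, 0.8, -1.2]
grip_width: 0.086
gripper_force: 44.6
```

>>> arm_command --steps '[{"hand": 1,"tx": 0.005,"ty": -0.07,"tz": 0,"turn": 0},{"hand": 1,"tx": 0.01,"ty": -0.13,"tz": 0,"turn": 0},{"hand": 1,"tx": 0.015,"ty": -0.18,"tz": 0,"turn": 0},{"hand": 1,"tx": 0.02,"ty": -0.22,"tz": 0,"turn": 0},{"hand": 1,"tx": 0.02,"ty": -0.24,"tz": 0,"turn": 0},{"hand": 1,"tx": 0.02,"ty": -0.25,"tz": 0,"turn": 0},{"hand": 1,"tx": 0.02,"ty": -0.25,"tz": 0,"turn": 0},{"hand": 1,"tx": 0.02,"ty": -0.25,"tz": 0,"turn": 0}]'

```text
t: 5.65
tool_pos: [0.5392, -0.1143, 0.2375]
orientation: [-0.001, -0.051, 0.999, 0.001]
force: [0.7, -0.6, -0.8]
grip_width: 0.083
gripper_force: 44.6
```

```bash
python3 pl.py; python3 - <<'E'
from h import *
c=load("wrist"); save("w4",c["frame"]); P=cloud(c)
q=P[(P[...,2]>.09)&(P[...,2]<.1)&(P[...,1]<-.17)&(P[...,1]>-.27)&(P[...,0]>.49)&(P[...,0]<.64)]
if len(q)>20: print("port",len(q),np.median(q[:,2]),cv2.minAreaRect((q[:,:2]*1000).astype(np.float32)))
q=P[(P[...,2]>.066)&(P[...,2]<.074)&(P[...,1]<-.1)&(P[...,1]>-.35)]
if len(q)>20: print("phot",len(q),np.median(q[:,2]),cv2.minAreaRect((q[:,:2]*1000).astype(np.float32)))
E
```

```text
5.65 [ 0.5392 -0.1143  0.2375] [-8.000e-04 -5.090e-02  9.987e-01  6.000e-04] 44.619746804237366 0.015504554885956173
orange tool min/max pct [[-0.0295, -0.0051, -0.0529], [0.0122, -0.0008, -0.0438], [0.034, 0.0032, 0.0491]]
near end face: y [-0.0043 -0.0004  0.0032] z [-0.045   0.0483]
y-vs-z slope [ 0.00157643 -0.0005692 ]
z -0.045 x max 0.034 y -0.0008
z -0.025 x max 0.034 y -0.0004
z -0.005 x max 0.034 y -0.0004
z 0.015 x max 0.034 y -0.0004
z 0.035 x max 0.034 y -0.0004
port 6375 0.09549669840235758 ((565.8467407226562, -220.10812377929688), (121.17219543457031, 63.11421203613281), 6.110086917877197)
phot 28458 0.07074145255993367 ((574.658447265625, -216.1763458251953), (245.53675842285156, 336.5134582519531), 85.9689712524414)
```

View pics/w4.png

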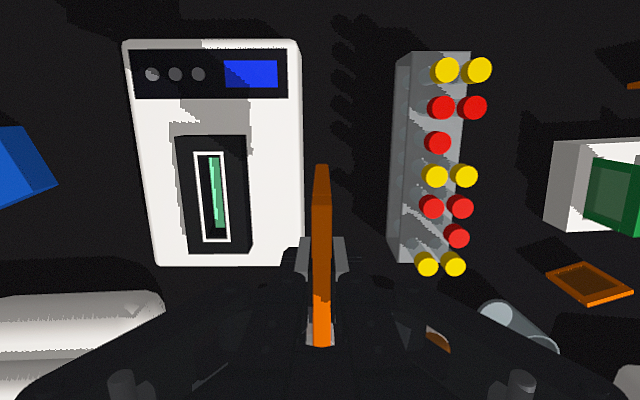

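The wrist view shows the slot's white outline (corners about (195,152), (226,152), (230,241), (201,242)), with the plate hanging upright at column 321. I'll compute the slot's pose from that outline.

```bash
cat > slot.py <<'E'
from h import *
import sys
c=load("wrist"); P=cloud(c); f=c["frame"].astype(int)
zone=(P[...,1]<-.185)&(P[...,1]>-.255)&(P[...,0]>.505)&(P[...,0]<.626)&(P[...,2]>.088)&(P[...,2]<.1)
w=zone&(f.min(-1)>110)
v,u=np.nonzero(w); print(len(u),u.min(),u.max(),v.min(),v.max())
pts=np.array([onz(c,a,b,.095)[:2] for a,b in zip(u,v)])*1000
print("line rect",cv2.minAreaRect(pts.astype(np.float32)))
for a,b in((195,152),(226,152),(230,241),(201,242)): print(onz(c,a,b,.095).round(4))
g=(f[...,1]>f[...,0]+25)&(P[...,2]>.06)&(P[...,2]<.1)&(P[...,1]<-.185)&(P[...,1]>-.255)
v,u=np.nonzero(g); pts=P[v,u]; print("green",len(u),np.median(pts[:,2]),cv2.minAreaRect((pts[:,:2]*1000).astype(np.float32)))
E
python3 slot.py
```

```text
896 186 246 151 254
line rect ((572.5709228515625, -220.58584594726562), (106.55523681640625, 60.15176773071289), 5.846325397491455)
[ 0.5217 -0.2374  0.095 ]
[ 0.5187 -0.2081  0.095 ]
[ 0.6096 -0.2021  0.095 ]
[ 0.6138 -0.2317  0.095 ]
green 1340 0.07274711372287732 ((518.1124267578125, -212.78309631347656), (35.4074821472168, 176.73977661132812), 81.22212219238281)
```

>>> arm_command --steps '[{"hand": 1,"tx": -0.005,"ty": -0.04,"tz": 0,"turn": 0},{"hand": 1,"tx": -0.015,"ty": -0.1,"tz": 0,"turn": 0},{"hand": 1,"tx": -0.025,"ty": -0.16,"tz": 0.02,"turn": 0},{"hand": 1,"tx": -0.03,"ty": -0.2,"tz": 0.04,"turn": 0},{"hand": 1,"tx": -0.03,"ty": -0.2145,"tz": 0.06,"turn": 0},{"hand": 1,"tx": -0.03,"ty": -0.2145,"tz": 0.06,"turn": 0},{"hand": 1,"tx": -0.03,"ty": -0.2145,"tz": 0.06,"turn": 0},{"hand": 1,"tx": -0.03,"ty": -0.2145,"tz": 0.06,"turn": 0}]'

```text
t: 6.37
tool_pos: [0.5655, -0.2187, 0.2089]
orientation: [0.0, -0.051, 0.999, 0.0]
force: [-0.2, 0.5, -1.1]
grip_width: 0.085
gripper_force: 44.6
```

>>> arm_command --steps '[{"hand": 1,"tx": 0,"ty": 0,"tz": 0.02,"turn": 0},{"hand": 1,"tx": 0,"ty": 0,"tz": 0.04,"turn": 0},{"hand": 1,"tx": 0,"ty": 0,"tz": 0.05,"turn": 0},{"hand": 1,"tx": 0,"ty": 0,"tz": 0.05,"turn": 0},{"hand": 1,"tx": 0,"ty": 0,"tz": 0.05,"turn": 0},{"hand": 1,"tx": 0,"ty": 0,"tz": 0.05,"turn": 0},{"hand": 1,"tx": 0,"ty": 0,"tz": 0.05,"turn": 0},{"hand": 1,"tx": 0,"ty": 0,"tz": 0.05,"turn": 0}]'

```text
t: 7.03
tool_pos: [0.5657, -0.2203, 0.1838]
orientation: [0.0, -0.051, 0.999, -0.0]
force: [-0.6, 1.1, 0.0]
grip_width: 0.08
gripper_force: 44.6
```

```bash
cat > fin.py <<'E'
from rig import r
from h import *
s=r.get_state(); W=R.from_quat(np.array(s["orientation"])[[1,2,3,0]]).as_matrix()
p=np.array(s["tool_pos"])+W@np.array([-.001,-.0007,.0505])
print("plate bottom",p.round(4),"yaw",np.degrees(np.arctan2(*-W[[1,0],0])).round(2))
a=np.radians(5.9);d=p[:2]-[.5659,-.2200]
print("slot frame x,y mm",1e3*(d@[np.cos(a),np.sin(a)]),1e3*(d@[-np.sin(a),np.cos(a)]),"z",1e3*(p[2]-.095))
E
python3 pl.py; python3 fin.py; python3 - <<'E'
from h import *
c=load("wrist"); save("w5",c["frame"]); P=cloud(c)
q=P[(P[...,2]>.09)&(P[...,2]<.1)&(P[...,1]<-.17)&(P[...,1]>-.27)&(P[...,0]>.49)&(P[...,0]<.64)]
print("port",len(q),np.median(q[:,2]),cv2.minAreaRect((q[:,:2]*1000).astype(np.float32)))
E
```

```text
7.0333 [ 0.5657 -0.2203  0.1838] [ 4.000e-04 -5.070e-02  9.987e-01 -1.000e-04] 44.627657532691956 0.0019510735454437212
orange tool min/max pct [[-0.0297, -0.0086, -0.0522], [0.0116, -0.0008, -0.0438], [0.034, 0.0031, 0.0887]]
near end face: y [-0.0043 -0.0008  0.003 ] z [-0.045   0.0482]
y-vs-z slope [-0.00106454 -0.00069203]
z -0.045 x max 0.0339 y -0.0004
z -0.025 x max 0.034 y -0.0009
z -0.005 x max 0.034 y -0.0004
z 0.015 x max 0.034 y -0.001
z 0.035 x max 0.0339 y -0.0004
plate bottom [ 0.5667 -0.221   0.1333] yaw 5.81
slot frame x,y mm 0.7002178859118428 -1.0397816599246623 z 38.25592363625943
port 7320 0.0952973930349682 ((558.6328735351562, -220.69802856445312), (106.08092498779297, 62.19869613647461), 5.909465789794922)
```

View pics/w5.png

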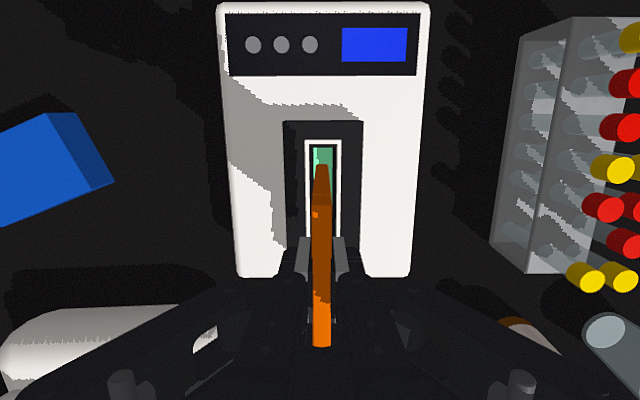

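The plate and the slot share column 322 and are aligned. Lowering 27 mm, gently.

>>> arm_command --steps '[{"hand": 1,"tx": 0.001,"ty": 0.001,"tz": 0.01,"turn": 0},{"hand": 1,"tx": 0.001,"ty": 0.001,"tz": 0.025,"turn": 0},{"hand": 1,"tx": 0.001,"ty": 0.001,"tz": 0.04,"turn": 0},{"hand": 1,"tx": 0.001,"ty": 0.001,"tz": 0.048,"turn": 0},{"hand": 1,"tx": 0.001,"ty": 0.001,"tz": 0.052,"turn": 0},{"hand": 1,"tx": 0.001,"ty": 0.001,"tz": 0.052,"turn": 0},{"hand": 1,"tx": 0.001,"ty": 0.001,"tz": 0.052,"turn": 0},{"hand": 1,"tx": 0.001,"ty": 0.001,"tz": 0.052,"turn": 0}]'

```text
t: 7.75
tool_pos: [0.5651, -0.2198, 0.1576]
orientation: [0.0, -0.051, 0.999, -0.0]
force: [1.1, 1.5, -1.3]
grip_width: 0.083
gripper_force: 44.6
```

>>> arm_command --steps '[{"hand": 1,"tx": 0,"ty": 0,"tz": 0,"turn": 0},{"hand": 1,"tx": 0,"ty": 0,"tz": 0,"turn": 0},{"hand": 1,"tx": 0,"ty": 0,"tz": 0,"turn": 0},{"hand": 1,"tx": 0,"ty": 0,"tz": 0,"turn": 0},{"hand": 1,"tx": 0,"ty": 0,"tz": 0,"turn": 0},{"hand": 1,"tx": 0,"ty": 0,"tz": 0,"turn": 0}]'

```text
t: 8.25
tool_pos: [0.5649, -0.2198, 0.1574]
orientation: [0.0, -0.051, 0.999, 0.0]
force: [-0.1, 0.6, -0.9]
grip_width: 0.084
gripper_force: 44.6
```

```bash
python3 pl.py; python3 fin.py; python3 - <<'E'
from rig import r
from h import *
s=r.get_state(); W=R.from_quat(np.array(s["orientation"])[[1,2,3,0]]).as_matrix()
for n in("scene","top"):
    c=cap(r,n); P=cloud(c); h=cv2.cvtColor(c["frame"],cv2.COLOR_RGB2HSV)
    m=(h[...,0]>4)&(h[...,0]<18)&(h[...,1]>140)&(P[...,1]<-.15)&(P[...,1]>-.28)&(P[...,0]>.5)&(P[...,0]<.65)
    q=P[m]
    if len(q): print(n,len(q),np.percentile(q,[2,50,98],axis=0).round(4).tolist())
c=load("scene"); save("s3",cv2.resize(c["frame"][120:240,210:330],None,fx=4.8,fy=4.8,interpolation=cv2.INTER_CUBIC))
E
```

```text
8.25 [ 0.5649 -0.2198  0.1574] [ 1.000e-04 -5.080e-02  9.987e-01  0.000e+00] 44.62772190570831 0.0009396567011099906
orange tool min/max pct [[-0.0295, -0.0056, -0.0521], [0.0117, -0.0008, -0.0438], [0.0341, 0.0031, 0.0791]]
near end face: y [-0.0043 -0.0008  0.003 ] z [-0.0449  0.0482]
y-vs-z slope [-0.00063379 -0.00069941]
z -0.045 x max 0.034 y -0.0008
z -0.025 x max 0.034 y -0.0004
z -0.005 x max 0.034 y -0.0009
z 0.015 x max 0.034 y -0.001
z 0.035 x max 0.034 y -0.0004
plate bottom [ 0.566  -0.2204  0.1069] yaw 5.82
slot frame x,y mm 0.0374889358383373 -0.35660492537959165 z 11.932308710448481
scene 288 [[0.5353, -0.2225, 0.1085], [0.5837, -0.2169, 0.1441], [0.6035, -0.2115, 0.2027]]
top 29 [[0.5277, -0.2233, 0.1216], [0.5335, -0.2181, 0.1834], [0.5457, -0.1981, 0.3143]]
```

View pics/s3.png

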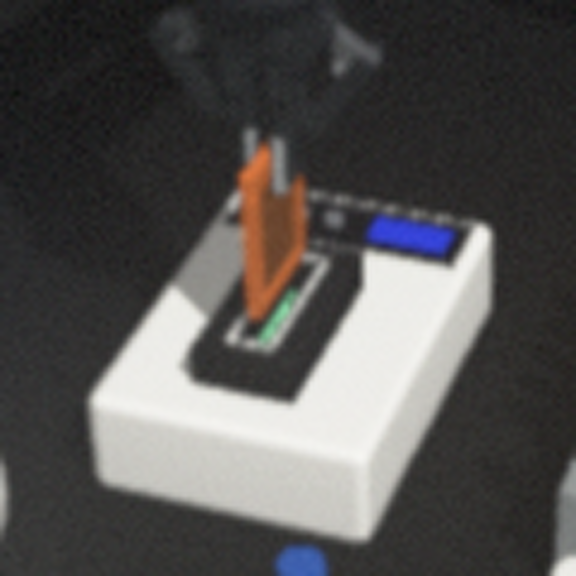

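The scene view shows the plate upright, hovering about 12 mm over the slot. Its lower corner is at crop (255,315), the white outline is below it, and nothing is touching. The scene camera also puts its lowest part at z≈0.1085. Handing in.

```bash
python3 -c "
from rig import r
print(r.close_job())"
```

```text
the job is handed in; nothing more can be done
None
```

The orange filter plate is held upright and steady about 12 mm above the photometer's slot, within about 1 mm of centre and 1° of alignment by my measurements. The job is handed in, but no verdict came back.

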